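Lay out a puncture-repair tray in order of use

ROBOT

A 6-joint arm with a two-finger parallel gripper is mounted at the origin on the work surface. World frame = base frame: x ahead of the robot, y to its left, z up, the work surface at z = 0. Lengths are in m, angles in rad, forces in N, time in s.
With the tool pointing down it reaches from about 0.325 to 0.775 m from the base axis. Payload 5.5 kg.
Tool frame: the origin (TCP) lies between the finger pads; the fingertips stand 8 mm ahead of it and the grasp point (between the pads) lies 11 mm behind it (tcp_to_tips is the distance from the TCP to the fingertips, in m); z points along the fingers, y is the direction in which the jaws open and shut (so a half turn about z gives the same grasp; the last joint's range is limited). The gripper opens to 88 mm and grips with 3 to 60 N. Pads are 20 mm wide; open, the fingers measure 115 mm over their backs; the gripper's body (75 mm by 178 mm) begins 61 mm behind the grasp point.
Start: joints at [-1.234, 0.091, 1.231, -0, 1.82, -0.057], TCP at [0.23, -0.554, 0.231] pointing down, gripper open.
Joint ranges: [-2.87, 2.87], [-0.86, 2.18], [0.17, 2.46], [-1.51, 4.65], [0.06, 2.69], [-2.65, 2.65]. Speed limits (rad/s): [2.57, 2.57, 3.01, 3.14, 3.14, 3.14].

INTERFACE

Orientations are given as a unit quaternion [w, x, y, z].
In Python, from bench import * gives the robot as it stands. Calls block until the motion is done:
- move_to(position, orientation): joint-space move of the TCP to a pose.
- move_l(position, speed=0.15, orientation=None): straight line of the TCP; orientation=None keeps the orientation; speed is the mean speed in m/s.
- movej(angles): joint-space move.
- gripper_open() and close(): open the fingers fully, or close them until they stop; the grip force is fixed at half the most.
- hold(seconds).
- inverse_kinematics(position, orientation): joint angles nearest the present ones, or None.
- state(): the state.
- get_image(name): name is "scene" or "top" or "wrist"; returns a dict with "frame" (400x640x3 uint8, blue, green, red), "depth" (400x640 float32, m along the optical axis (not along the pixel's ray), 0 where there is no reading), "camera_matrix" (3x3 intrinsics, pixels), "view" (4x4, takes a point from world to camera coordinates). Camera axes: x right, y up, looking along -z (the intrinsics and any distortion apply to the point x, -y, -z); pixel columns grow to the right and rows downward; lengths in m; the calibration is good to about 2 mm. A picture is of the moment at which its call begins.
A pose or a line that the arm cannot do raises IKError and nothing moves.
- job_done(): hands the job in, once; it reports no verdict.
The state is a dict: "time": time; "joint_pos": joint angles; "dq": joint speeds; "joint_torque": joint torques, N m; "ee_pos": TCP position; "ee_rot": TCP orientation; "ft_force": force on the tool from outside, world axes, zero at the start; "moment": the same for the moment, N m; "finger_gap": finger opening in m.
Only numpy, scipy, OpenCV 4.12 (cv2) and the standard library are available. Lean on these libraries where they do the work, as an engineer would, in place of code of your own. Each camera call takes 0.05 s, during which the arm holds its last target. There are 200 camera calls.

TASK

Set out the bench for a puncture repair: in the tray, starting from the end with the wire handle, lay the long wrench, then the tyre lever, then the stitching roller, in their order of use, one in each marked lane, flat, lengthwise and in the middle of its lane (either way round). Stand the patch tin upright on the middle of the inner-tube carton, and leave the short wrench where it lies. Set each thing down gently, without dropping it.

Things in the scene. Friction and masses are not known exactly. Their poses are not given: they have to be found in the camera images.
- tray: Fixed tray 200 (x) by 224 mm (y), black rubber floor 3 mm above the bench, aluminium rim 4 mm thick, 12 mm high; a wire handle sticks out 30 mm at its +y end. Origin: centre of underside, z up. White lines on the flat floor mark three lanes 66 mm wide along the tray x, middles at y = +66 (first lane, by the handle), 0 and -66 mm, x = 0. Turned up to 0.35 rad.
- long_wrench: Loose double open-ended steel wrench lying flat, 160 mm long, 8 mm thick; straight shank 16 mm wide between jaws 33 mm wide. Origin: underside, at mid-length; x along its length, y across it, z up. Grip across the shank at the middle.
- short_wrench: Loose wrench of the same shape but only 105 mm long, 8 mm thick, shank 12 mm wide. Not wanted for the job; it stays where it is. Origin: underside at mid-length, x along its length.
- tyre_lever: Loose grey plastic tyre lever lying flat, 140 mm long, straight body 17 mm wide and 10 mm thick (from -70 to +35 mm along x), with a thinner tip at +x that curves upward to 17 mm. Origin: underside, at mid-length; x along its length, z up. Grip across the body at the middle.
- roller: Loose stitching roller lying on its side, 140 mm long: a wooden handle 95 mm long, 21 mm wide, 18 mm high (from -70 to +25 mm along x) and, at +x, a steel wheel of 36 mm diameter lying flat in a fork. Origin: underside, at mid-length; x along its length, z up. Grip across the handle at or near the origin.
- patch_tin: Loose round metal tin, 52 mm in diameter and 26 mm high, standing upright on the bench. Origin: centre of the underside; z up.
- tube_carton: Fixed closed cardboard carton with a paper strip across its top, 70 mm (its x) by 85 mm (its y), 45 mm high. Origin: centre of the underside; z up.
There are look-alikes about, which are no part of the job. What is meant by the roller is not blue or pink, and is the larger of those in its own colour.

How it is judged:
By the outcome, as a careful person would: the job done as asked, in the order asked, and still so for the second after the job is handed in, with the robot touching nothing.
It also fails if it takes over 93 s, if anything falls off the work surface, if the arm or the gripper's body presses on something with over 40 N, if the wrist force passes 120 N, or if a joint passes its speed limit or range.

## Working session

There is one attempt and no reset: what is moved stays moved. The work goes in short steps, each a Python script; the robot and the scene stay as the last script left them, time stands still between calls to the robot, and variables do not carry over. Pictures are saved under pics/ and viewed, about 12 in all and at most 16, crops included, and the job is handed in when it is done.

```bash
mkdir -p pics; ls; python3 - <<'E'
from bench import *
import cv2,numpy as np
for n in("top","scene"):
    d=get_image(n); cv2.imwrite(f"pics/{n}0.png",d["frame"]); np.savez(f"{n}0.npz",**{k:v for k,v in d.items()})
    print(n,d.keys(),d["camera_matrix"].tolist(),np.round(d["view"],4).tolist(),(d["depth"]>0).mean())
print(state())
E
```

```text
pics
top dict_keys(['frame', 'depth', 'camera_matrix', 'view']) [[454.77527984384943, 0.0, 317.3258252598628], [0.0, 454.77527984384943, 198.77180610227742], [0.0, 0.0, 1.0]] [[-0.0166, -0.9999, 0.003, -0.0756], [0.9896, -0.016, 0.1431, -0.439], [-0.143, 0.0054, 0.9897, -1.1232], [0.0, 0.0, 0.0, 1.0]] 0.99603515625
scene dict_keys(['frame', 'depth', 'camera_matrix', 'view']) [[489.33222506095353, 0.0, 321.1210895151122], [0.0, 489.33222506095353, 194.77438223643964], [0.0, 0.0, 1.0]] [[0.5358, 0.8443, 0.006, -0.1263], [-0.515, 0.3211, 0.7947, 0.2303], [0.6691, -0.4289, 0.6069, -1.5973], [0.0, 0.0, 0.0, 1.0]] 0.99609765625
{'time': 0.1, 'joint_pos': array([-1.23372913e+00,  9.17747366e-02,  1.23177364e+00,  1.32153068e-05,
        1.81979188e+00, -5.67096972e-02]), 'dq': array([ 6.82186132e-05, -2.03044165e-03, -3.82036124e-03,  9.12209991e-05,
        1.37328055e-03,  3.96585162e-04]), 'joint_torque': array([ 3.26788031e-03, -4.47856951e+01, -4.07570386e+01,  6.99690962e-02,
        2.84508511e-02, -1.08836291e-04]), 'ee_pos': array([ 0.23012037, -0.55384133,  0.22962061]), 'ee_rot': array([-8.66128689e-04,  9.80679311e-01,  1.95620362e-01, -1.15745647e-04]), 'ft_force': array([ 0.47539893, -0.47073951, -0.15223534]), 'moment': array([ 0.01291108, -0.02964057,  0.01266899]), 'finger_gap': 0.08795812169694724}
```

View pics/top0.png

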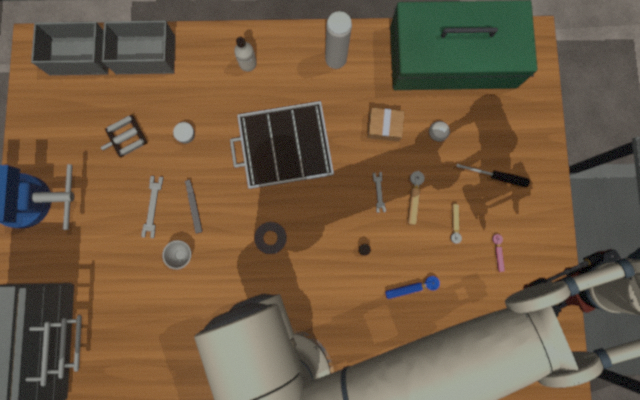

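View pics/scene0.png

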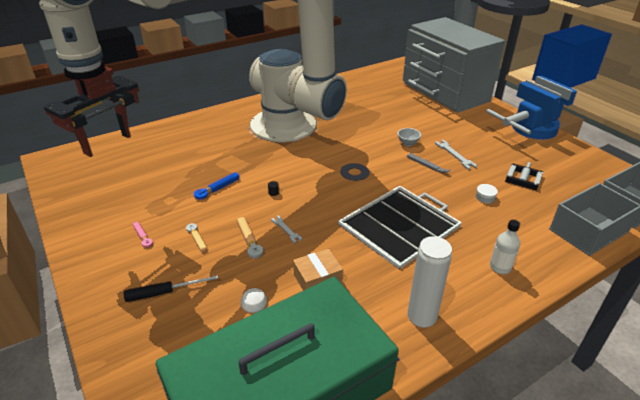

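The top view shows the tray (285,145) with its handle on the left, the long wrench (152,207), the lever (194,206), the short wrench (379,193), the large wooden roller (416,198) and the carton (386,123). Two objects could be the tin: (183,132) and (440,130). Next I'll measure them with depth and zoomed crops.

```bash
cat > h.py <<'E'
import numpy as np, cv2
def cam(d):
    K=d["camera_matrix"]; V=d["view"]; return K,V[:3,:3],V[:3,3]
def ray(d,px,z):
    "pixels -> world points on plane z"
    K,R,t=cam(d); px=np.atleast_2d(np.asarray(px,float))
    r=np.c_[(px[:,0]-K[0,2])/K[0,0],-(px[:,1]-K[1,2])/K[1,1],-np.ones(len(px))]@R
    c=-R.T@t; return c+r*((z-c[2])/r[:,2])[:,None]
def cloud(d):
    K,R,t=cam(d); v,u=np.mgrid[:400,:640]; D=d["depth"]
    p=np.stack([(u-K[0,2])/K[0,0]*D,-(v-K[1,2])/K[1,1]*D,-D],-1)
    return (p-t)@R
E
python3 - <<'E'
import numpy as np,cv2
from h import *
d=dict(np.load("top0.npz")); P=cloud(d); im=d["frame"]
def box(n,u0,v0,u1,v1,h):
    q=P[v0:v1,u0:u1]; m=(q[...,2]>h)&(d["depth"][v0:v1,u0:u1]>0)
    k,l,s,c=cv2.connectedComponentsWithStats(m.astype(np.uint8))
    if k<2: print(n,"none"); return
    i=1+s[1:,4].argmax(); g=q[l==i]; r=cv2.minAreaRect((g[:,:2]*1000).astype(np.float32))
    print(n,s[i,4],"rect",np.round(r[0]),np.round(r[1]),round(r[2],1),"z med/max",np.round(np.percentile(g[:,2],[5,50,95])*1000,1))
print("bench z",np.median(P[230:260,310:345,2]))
box("tinA",168,118,200,148,.01); box("tinB",426,116,455,146,.01)
box("carton",362,100,412,142,.03); box("lw",135,170,170,242,.004); box("lever",180,172,208,238,.005)
box("roller",402,165,430,228,.008); box("roller2",446,200,466,247,.006); box("sw",368,168,390,215,.004); box("tray",226,98,336,190,.008)
a=cv2.resize(im[95:250,90:290],None,fx=4,fy=4,interpolation=cv2.INTER_CUBIC)
b=cv2.resize(im[95:250,290:490],None,fx=4,fy=4,interpolation=cv2.INTER_CUBIC)
e=np.clip(a*1.6,0,255);f=np.clip(b*1.6,0,255)
cv2.imwrite("pics/a.png",e[:600]);cv2.imwrite("pics/b.png",f[:600])
E
```

```text
bench z -0.0009568515355982106
tinA 325 rect [622. 263.] [51. 51.] 86.0 z med/max [18.  24.8 28.3]
tinB 283 rect [ 618. -409.] [50. 48.] 65.0 z med/max [11.7 21.8 27.8]
carton 917 rect [ 634. -264.] [85. 73.] 83.4 z med/max [38.8 44.1 47.8]
lw 421 rect [429. 347.] [ 35. 158.] 82.9 z med/max [ 4.4  7.  10.9]
lever 317 rect [428. 238.] [139.  18.] 11.7 z med/max [ 5.7  9.2 13.2]
roller 475 rect [ 441. -338.] [ 34. 138.] 84.4 z med/max [10.1 15.4 19.7]
roller2 252 rect [ 374. -437.] [ 25. 101.] 88.8 z med/max [ 7.4 10.9 15.2]
sw 205 rect [ 457. -244.] [104.  23.] 5.1 z med/max [ 4.6  7.3 10.7]
tray 202 rect [565. 122.] [167.  34.] 8.3 z med/max [ 8.5 10.7 14.5][ WARN:0@0.171] global loadsave.cpp:1063 imwrite_ Unsupported depth image for selected encoder is fallbacked to CV_8U.
```

View pics/a.png

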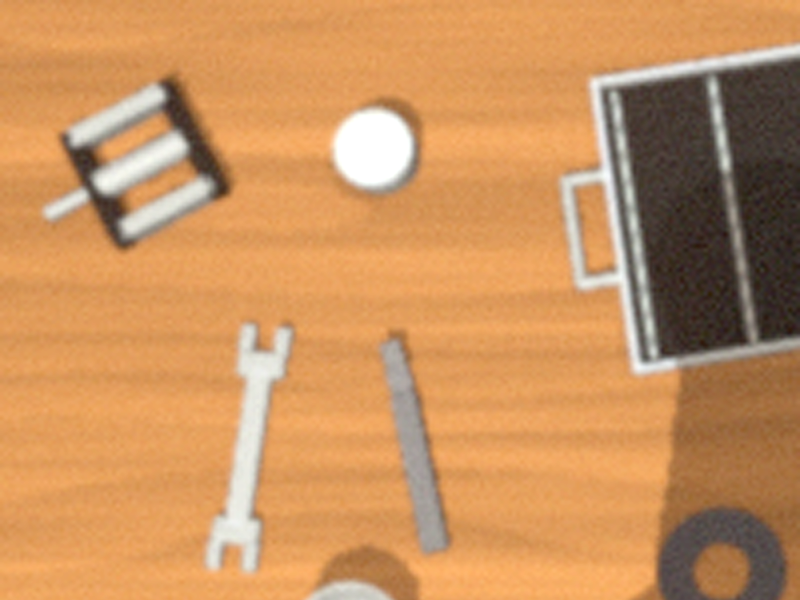

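View pics/b.png

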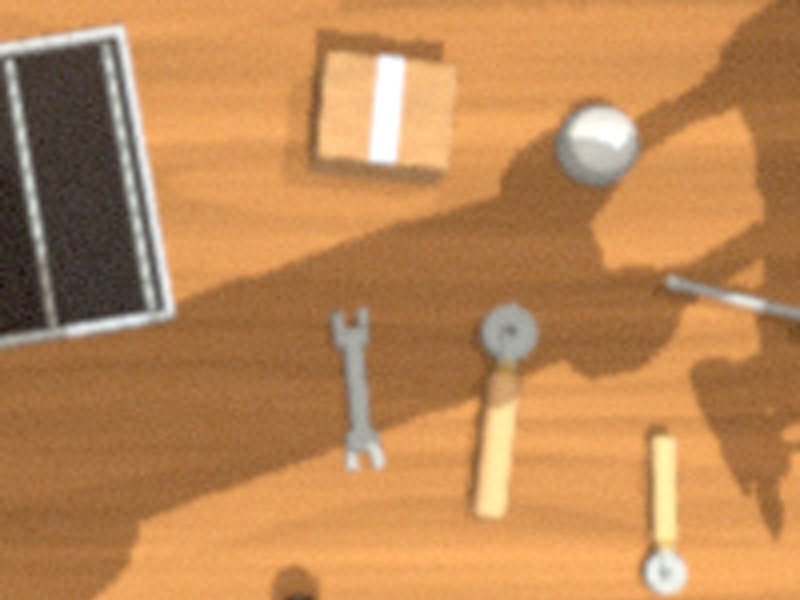

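The tin is (183,132): its top is flat, while (440,130) is domed. One placing problem: in lane 1 the outer finger would meet the rim if the gripper opened fully there. I'll release the wrench a little inward and push it across with the open fingers turned along the lane. First, a close look.

```bash
cat >> h.py <<'E'
from bench import *
def q(th): return [0,np.cos(th/2),np.sin(th/2),0]
def go(x,y,z,th,lin=0):
    "tool down, tool x axis at world angle th (mod pi): line if lin=speed else joint move"
    j=state()["joint_pos"]; c=[]
    for t in (th,th+np.pi,th-np.pi):
        s=inverse_kinematics([x,y,z],q(t))
        if s is not None: c.append((abs(s[5])+.3*abs(s[5]-j[5]),t))
    t=min(c)[1]; move_to([x,y,z],q(t))
def line(x,y,z,v=.15): move_l([x,y,z],speed=v)
def snap(name,fn):
    d=get_image(name); cv2.imwrite(f"pics/{fn}.png",d["frame"]); np.savez(fn+".npz",**d); return d
def st(msg=""):
    s=state(); print(msg,"t",round(s["time"],2),"p",np.round(s["ee_pos"],4),"F",np.round(s["ft_force"],1),"gap",round(s["finger_gap"],4),"j6",round(s["joint_pos"][5],2))
def rect(d,m,z,near=None):
    "min-area rectangle (mm, on plane z) of the mask blob holding world point near: centre, long-axis angle, sizes"
    cs=[c[:,0] for c in cv2.findContours(m.astype(np.uint8),0,1)[0] if cv2.contourArea(c)>100]
    W=[ray(d,c,z)[:,:2] for c in cs]
    i=min(range(len(W)),key=lambda i:np.linalg.norm((W[i].min(0)+W[i].max(0))/2-near))
    (c,s,a)=cv2.minAreaRect((W[i]*1e3).astype(np.float32)); a=a if s[0]>s[1] else a-90
    return np.round(c,1),np.round(s,1),round((a+90)%180-90,2)
E
python3 - <<'E'
from h import *
go(.428,.29,.26,-.1); st()
d=snap("wrist","w1"); hsv=cv2.cvtColor(d["frame"],cv2.COLOR_BGR2HSV); lo=hsv[...,1]<85
print(rect(d,lo,.008,(.428,.345))); print(rect(d,lo,.010,(.428,.238)))
print(np.round(d["view"],3).tolist())
E
```

```text
t 3.14 p [0.4284 0.2895 0.2599] F [ 0.8  0.3 -0.2] gap 0.0874 j6 -0.94
(array([429.8, 346.2]), array([ 32.8, 159. ]), -6.63)
(array([429.6, 240.4]), array([140.5,  17.2]), 13.02)
[[0.101, 0.995, 0.0, -0.332], [-0.954, 0.097, -0.283, 0.423], [-0.281, 0.029, 0.959, -0.306], [0.0, 0.0, 0.0, 1.0]]
```

View pics/w1.png

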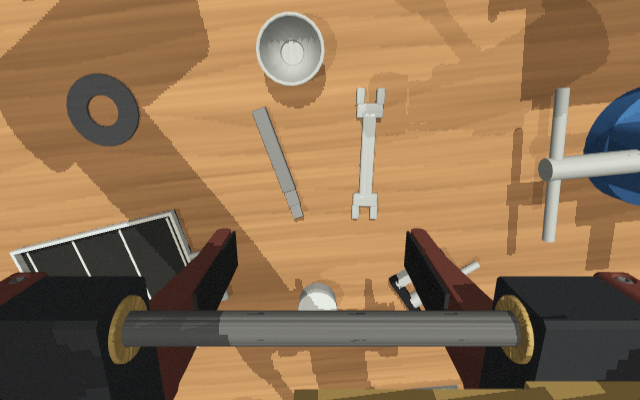

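The wrist view shows the lever (277,160) and the long wrench (368,160), and agrees with the top view to about 2 mm. Next, the tray from near.

```bash
python3 - <<'E'
from h import *
go(.588,.0,.28,.14); st()
d=snap("wrist","w2"); hsv=cv2.cvtColor(d["frame"],cv2.COLOR_BGR2HSV)
m=((hsv[...,1]<85)|(hsv[...,2]<50)).astype(np.uint8); m=cv2.morphologyEx(m,cv2.MORPH_CLOSE,np.ones((5,5)))
m=cv2.morphologyEx(m,cv2.MORPH_OPEN,np.ones((25,25))); m[255:]=0
print(rect(d,m,.012,(.588,.0)))
w=((hsv[...,1]<60)&(hsv[...,2]>120)).astype(np.uint8)
for c in cv2.findContours(w,0,1)[0]:
    if cv2.contourArea(c)>60:
        r=cv2.minAreaRect((ray(d,c[:,0],.003)[:,:2]*1e3).astype(np.float32)); print(np.round(r[0]),np.round(r[1]),round(r[2],1))
cv2.imwrite("pics/w2m.png",np.vstack([d["frame"],cv2.cvtColor(m*255,cv2.COLOR_GRAY2BGR)])[::1,:][:600])
E
```

```text
t 4.45 p [0.5879 0.0008 0.2801] F [ 0.1 -0.1 -0.3] gap 0.0877 j6 -1.77
(array([590. ,   0.9]), array([201.1, 225.1]), -81.58)
[894. 124.] [57. 59.] 8.0
[ 957. -155.] [ 15. 116.] 72.9
[802.  98.] [ 7. 32.] 8.0
[658. 437.] [25. 43.] 28.8
[625. 423.] [25. 43.] 28.5
[626. 277.] [64. 57.] 26.6
[592. 404.] [22. 53.] 28.9
[ 648. -291.] [19. 79.] 82.8
[ 622. -391.] [20. 52.] 83.1
[589.  15.] [205. 258.] 8.5
[449. 346.] [ 35. 122.] 83.5
[ 492. -349.] [36. 41.] 57.0
[436. 245.] [125.  17.] 13.8
[ 476. -243.] [68. 25.] 4.2
```

View pics/w2m.png

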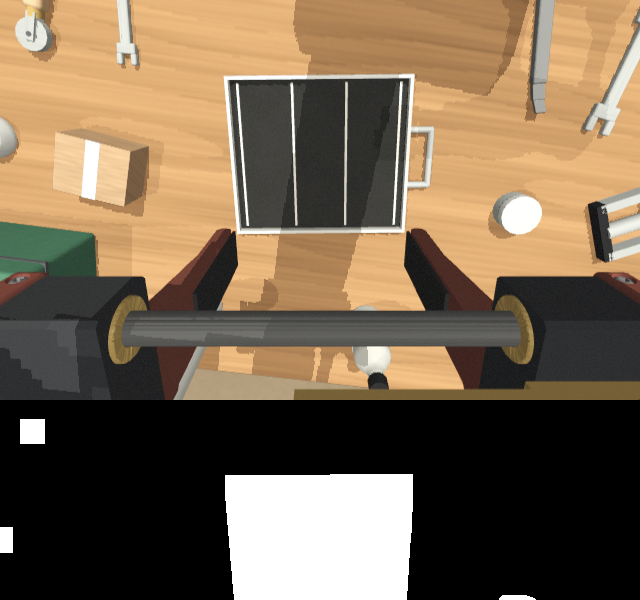

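The tray centre is (590, 1) mm at 8.4° yaw, with the handle at its +y side. The mask fit gives 201×225 mm, as specified. Now the long wrench.

```bash
cat >> h.py <<'E'
T=np.array([.590,.0009]); TH=np.radians(8.42); RT=np.array([[np.cos(TH),-np.sin(TH)],[np.sin(TH),np.cos(TH)]])
def tray(x,y): return T+RT@[x,y]
def pick(x,y,a,z):
    go(x,y,.07,np.radians(a)); line(x,y,z,.1); close(); st("grip"); line(x,y,.09,.15); st("lift")
def place(x,y,th,z):
    go(x,y,.09,th); line(x,y,z+.008,.15); line(x,y,z,.03); st("down"); gripper_open(); line(x,y,.08,.12); st("released")
E
python3 - <<'E'
from h import *
pick(.4298,.3462,-6.6,.0095)
p=tray(0,46); place(*p,TH,.0128)
p=tray(0,13); go(*p,.07,TH+np.pi/2); line(*p,.0135,.12); st()
p=tray(0,39); line(*p,.0135,.05); st("pushed"); p=tray(0,33); line(*p,.0135,.05); line(*p,.2,.3)
d=snap("wrist","w3")
E
```

```text
grip t 7.96 p [0.4298 0.3462 0.0095] F [-0.7 -0.3 -0.6] gap 0.0156 j6 -0.84
lift t 8.64 p [0.4294 0.3459 0.089 ] F [-0.1 -0.1 -1.5] gap 0.0157 j6 -0.84Traceback (most recent call last):
  File "<stdin>", line 3, in <module>
  File "h.py", line 39, in place
    go(x,y,.09,th); line(x,y,z+.008,.15); line(x,y,z,.03); st("down"); gripper_open(); line(x,y,.08,.12); st("released")
    ~~^^^^^^^^^^^^
  File "h.py", line 21, in go
    t=min(c)[1]; move_to([x,y,z],q(t))
      ~~~^^^
ValueError: min() iterable argument is empty
```

```bash
python3 - <<'E'
from h import *
p=tray(0,46); print(p, state()["joint_pos"])
for z in (.09,.15,.28):
  for t in (TH,TH+np.pi,TH-np.pi,TH+np.pi/2,TH-np.pi/2):
    s=inverse_kinematics([p[0],p[1],z],q(t)); print(z,round(t,2),None if s is None else np.round(s,2))
E
```

```text
[-6.14570368 45.50507888] [ 6.16455419e-01 -1.93891777e-02  1.59471614e+00 -2.21523830e-05
  1.56761756e+00 -8.39131772e-01]
0.09 0.15 None
0.09 3.29 None
0.09 -2.99 None
0.09 1.72 None
0.09 -1.42 None
0.15 0.15 None
0.15 3.29 None
0.15 -2.99 None
0.15 1.72 None
0.15 -1.42 None
0.28 0.15 None
0.28 3.29 None
0.28 -2.99 None
0.28 1.72 None
0.28 -1.42 None
```

Units slip: I passed millimetres to `tray()`. I'll make it take mm.

```bash
sed -i 's/return T+RT@\[x,y\]/return T+RT@[x*1e-3,y*1e-3]/' h.py; python3 - <<'E'
from h import *
p=tray(0,46); place(*p,TH,.0128)
p=tray(0,13); go(*p,.07,TH+np.pi/2); line(*p,.0135,.12); st()
p=tray(0,39); line(*p,.0135,.05); st("pushed"); p=tray(0,33); line(*p,.0135,.05); line(*p,.2,.3)
d=snap("wrist","w3"); st()
E
```

```text
down t 10.94 p [0.5832 0.0463 0.0128] F [ 0.1 -0.1 -1.3] gap 0.0155 j6 -1.7
released t 12.83 p [0.583  0.0464 0.0794] F [ 0.6 -0.2 -0.1] gap 0.0879 j6 -1.7
 t 14.82 p [0.588  0.0138 0.0131] F [-0.6 -0.8  0.5] gap 0.0874 j6 -0.18
pushed t 15.48 p [0.5842 0.0398 0.0135] F [-0.6 -0.8 -0.9] gap 0.0877 j6 -0.14
 t 16.57 p [0.5843 0.0335 0.1969] F [ 0.2 -0.9 -0.7] gap 0.0875 j6 -0.15
```

View pics/w3.png

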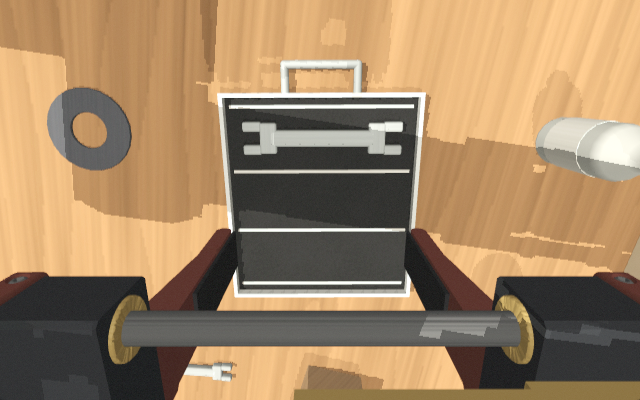

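The wrench now lies along the first lane at about (322,138), midway between the lane lines at rows 106 and 171. I'll measure it, then place the lever.

```bash
cat >> h.py <<'E'
def intray(d,x,y,h,v=95):
    "pose in tray frame of bright blob near tray point (mm)"
    hsv=cv2.cvtColor(d["frame"],cv2.COLOR_BGR2HSV); m=np.zeros((400,640),np.uint8)
    K,R,t=cam(d); q_=[]
    for a,b in ((-90,y-30),(90,y-30),(90,y+30),(-90,y+30)):
        c=R@[*tray(a,b),.003+h/1e3]+t; q_.append([K[0,2]-K[0,0]*c[0]/c[2],K[1,2]+K[1,1]*c[1]/c[2]])
    cv2.fillConvexPoly(m,np.int32(q_),1); m&=(hsv[...,2]>v).astype(np.uint8)
    c,s,a=rect(d,m,.003+h/1e3,tray(x,y)); return np.round(RT.T@(c/1e3-T)*1e3,1),s,round((a-np.degrees(TH)+90)%180-90,2)
E
python3 - <<'E'
from h import *
print(intray(dict(np.load("w3.npz")),0,66,8))
pick(.4296,.2404,13.0,.0105)
p=tray(0,-2); place(*p,TH,.0138)
p=tray(0,-10); line(*p,.2,.3); snap("wrist","w4"); st()
E
```

```text
(array([ 0.9, 68.7]), array([159. ,  32.7]), np.float64(0.02))
grip t 19.52 p [0.4296 0.2403 0.0105] F [ 0.2 -0.2 -0.6] gap 0.0166 j6 -1.36
lift t 20.21 p [0.4293 0.2402 0.0892] F [ 0.3 -0.4 -1.2] gap 0.0167 j6 -1.36
down t 22.35 p [ 0.5903 -0.0011  0.0139] F [-0.4  0.3 -0.5] gap 0.0167 j6 -1.78
released t 24.22 p [ 0.59   -0.0011  0.0794] F [-0.   0.8 -0.2] gap 0.0879 j6 -1.78
 t 24.82 p [ 0.5909 -0.0089  0.198 ] F [ 0.4  0.5 -0.6] gap 0.0874 j6 -1.79
```

View pics/w4.png

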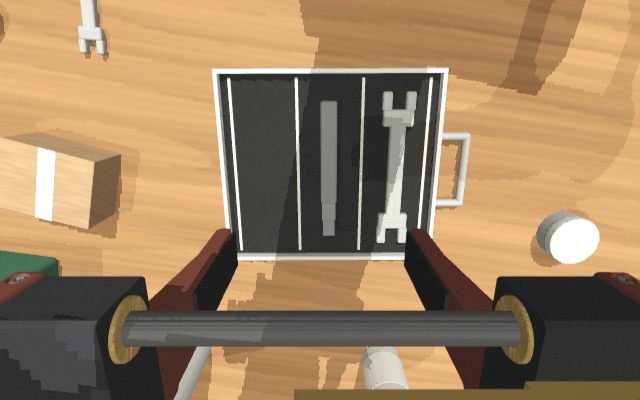

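The lever lies between the lines (299 and 361) at column 329, and the wrench is at about 397 in its lane. Next I'll measure both and look at the roller and carton from near.

```bash
python3 - <<'E'
from h import *
d=dict(np.load("w4.npz")); print(intray(d,0,66,8,80),intray(d,0,0,10,80))
go(.50,-.31,.24,0); d=snap("wrist","w5"); st()
E
```

```text
(array([ 0.1, 67.1]), array([158.5,  33.2]), np.float64(0.08)) (array([ 0.2, -1.3]), array([140.2,  16. ]), np.float64(0.73))
 t 27.2 p [ 0.5001 -0.3097  0.2398] F [-0.4  0.5  0.5] gap 0.0878 j6 0.96
```

View pics/w5.png

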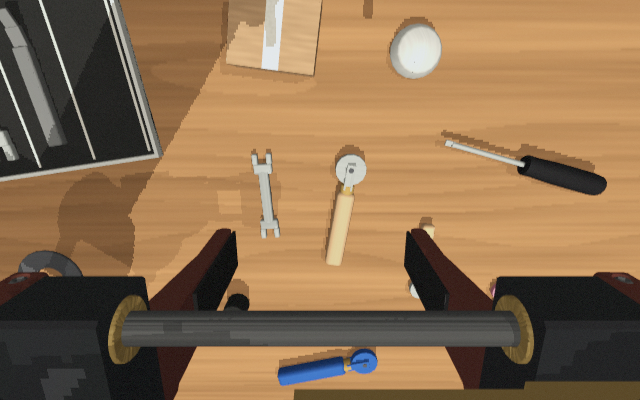

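The roller's wheel is at (351,170) and its handle end at (334,265). I'll take its pose and profile from the wrist depth, and the carton's too.

```bash
python3 - <<'E'
from h import *
d=dict(np.load("w5.npz")); P=cloud(d); ok=d["depth"]>0
m=np.zeros((400,640),bool); m[145:275,315:375]=True
print("bench",np.median(P[200:230,380:400,2]))
g=P[m&ok&(P[...,2]>.006)&(P[...,2]<.03)]
(c,s,a)=cv2.minAreaRect((g[:,:2]*1e3).astype(np.float32)); print(c,s,a)
h=g[g[:,0]<.455]; w=g[g[:,0]>.475]
# handle axis from slices
for x in np.arange(.38,.52,.01):
    k=g[abs(g[:,0]-x)<.005]; print(round(x,3),np.round([k[:,1].min()*1e3,k[:,1].max()*1e3,np.percentile(k[:,2],90)*1e3],1))
hsv=cv2.cvtColor(d["frame"],cv2.COLOR_BGR2HSV); lo=((hsv[...,1]<60)&m)
ww=max(cv2.findContours(lo.astype(np.uint8),0,1)[0],key=cv2.contourArea)[:,0]
print("wheel",cv2.minEnclosingCircle((ray(d,ww,.013)[:,:2]*1e3).astype(np.float32)))
# cross profile at mid handle
u=np.array([np.cos(np.radians(-6)),np.sin(np.radians(-6))]); n=np.array([-u[1],u[0]]); q0=g[:,:2]-[.43,-.3365]
k=abs(q0@u)<.02; y=q0[k]@n*1e3; z=g[k,2]*1e3
print([(b,round(float(np.median(z[(y>=b)&(y<b+3)])),1)) for b in range(-15,15,3) if ((y>=b)&(y<b+3)).any()])
E
```

```text
bench -0.00023705601314447707
(442.8488464355469, -335.39324951171875) (34.84383773803711, 137.86692810058594) 81.67634582519531
0.38 [-335.5 -314.4   18.7]
0.39 [-337.6 -315.6   18.6]
0.4 [-338.8 -316.8   18.5]
0.41 [-340.9 -319.1   18.3]
0.42 [-342.  -320.3   18.6]
0.43 [-344.1 -321.5   18.4]
0.44 [-345.  -323.6   18.4]
0.45 [-347.1 -324.8   18.4]
0.46 [-348.1 -326.9   18.2]
0.47 [-348.  -329.1   17.2]
0.48 [-357.7 -328.9   17.1]
0.49 [-360.6 -325.4   16.6]
0.5 [-360.6 -325.5   15.9]
0.51 [-355.3 -329.9   14.2]Traceback (most recent call last):
  File "<stdin>", line 10, in <module>
    return umr_minimum(a, axis, None, out, keepdims, initial, where)
ValueError: zero-size array to reduction operation minimum which has no identity
```

```bash
python3 - <<'E'
from h import *
d=dict(np.load("w5.npz")); P=cloud(d)
m=np.zeros((400,640),bool); m[145:275,315:375]=True
g=P[m&(d["depth"]>0)&(P[...,2]>.003)&(P[...,2]<.03)]
A=np.radians(-9); u=np.array([np.cos(A),np.sin(A)]); n=np.array([-u[1],u[0]]); q0=g[:,:2]-[.4435,-.3349]
k=(q0@u<.0)&(q0@u>-.05); y=q0[k]@n*1e3; z=g[k,2]*1e3
pr={b:round(float(np.median(z[(y>=b)&(y<b+2)])),1) for b in range(-14,14,2) if ((y>=b)&(y<b+2)).any()}
s=q0@u*1e3; print(pr,"ends",s.min(),s.max())
if min(v for b,v in pr.items() if -9<=b<=7)>16.3:
    pick(.4435,-.3349,-9.0,.019); snap("wrist","w6")
else: print("round")
E
```

```text
{-12: 13.2, -10: 16.1, -8: 16.9, -6: 17.7, -4: 17.7, -2: 17.9, 0: 17.9, 2: 17.8, 4: 17.7, 6: 17.2, 8: 15.5, 10: 11.6} ends -69.49379207880546 68.35395089321081
grip t 29.65 p [ 0.4435 -0.3349  0.0189] F [-0.3  0.5 -0.4] gap 0.0207 j6 1.02
lift t 30.27 p [ 0.4432 -0.3347  0.0892] F [-0.2  0.  -1.7] gap 0.0208 j6 1.02
```

The roller is firmly gripped (gap 20.8 mm, full width). Placing it now, then a look.

```bash
python3 - <<'E'
from h import *
p=tray(0,-66.8); place(*p,TH,.0221)
line(*tray(0,-20),.22,.3); d=snap("wrist","w7"); st()
print(intray(d,0,66,8,80),intray(d,0,0,10,80),intray(d,0,-66,15,80))
E
```

```text
down t 32.48 p [ 0.5998 -0.0652  0.0223] F [ 0.2  0.3 -0.8] gap 0.0205 j6 1.26
released t 34.23 p [ 0.5996 -0.0652  0.0796] F [ 0.1 -0.5 -1. ] gap 0.0879 j6 1.26
 t 34.92 p [ 0.5922 -0.0191  0.217 ] F [-0.  -1.   0.1] gap 0.0881 j6 1.33
(array([ 1.5, 67.2]), array([159.2,  33.3]), np.float64(0.02)) (array([-0.1, -1.4]), array([137.1,  16.5]), np.float64(0.26)) (array([ -0.4, -68.2]), array([139.9,  34.7]), np.float64(3.01))
```

View pics/w7.png

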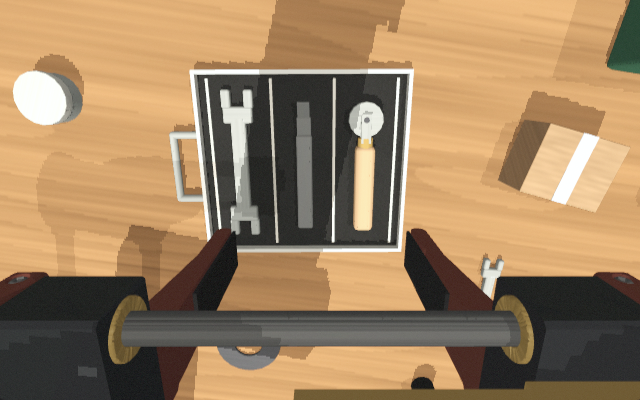

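All three tools are in their lanes: wrench (240,165), lever (304,165), roller (365,165). Now the tin and carton poses from depth, then the tin.

```bash
python3 - <<'E'
from h import *
def top(d,c,R,z0,z1):
    P=cloud(d); m=(d["depth"]>0)&(P[...,2]>z0)&(P[...,2]<z1)&(np.hypot(P[...,0]-c[0],P[...,1]-c[1])<R)
    g=(P[m][:,:2]*1e3).astype(np.float32); return cv2.minAreaRect(g),cv2.minEnclosingCircle(g),np.median(P[m][:,2])
for f in ("top0","w2","w7"):
    d=dict(np.load(f+".npz")); print(f,"tin",top(d,(.622,.263),.045,.022,.032)[1:],"carton",top(d,(.634,-.264),.075,.040,.052)[0])
d=dict(np.load("w7.npz")); P=cloud(d); 
# roller handle line in tray frame
L=(P[...,:2]-T)@RT*1e3; m=(d["depth"]>0)&(P[...,2]>.012)&(P[...,2]<.03)&(abs(L[...,1]+66)<25)&(abs(L[...,0])<80)
g=L[m]; 
for a in (-60,-40,-20,0): k=g[abs(g[:,0]-a)<8]; print(a,np.round([k[:,1].min(),k[:,1].max()],1))
E
```

```text
top0 tin (((622.53466796875, 264.0543518066406), 26.634798049926758), np.float64(0.02537318932045825)) carton ((633.1528930664062, -264.1283264160156), (85.0885238647461, 71.24031829833984), 83.5741958618164)
w2 tin (((623.7579956054688, 264.9831848144531), 26.30007553100586), np.float64(0.025707427887583453)) carton ((634.7416381835938, -263.4200744628906), (86.53426361083984, 70.9615249633789), 83.21106719970703)
w7 tin (((624.3076171875, 265.38458251953125), 26.59709358215332), np.float64(0.025703281737819366)) carton ((634.4407348632812, -263.2956848144531), (86.80594635009766, 70.20864868164062), 82.88072204589844)
-60 [-76.6 -55.5]
-40 [-75.9 -55.8]
-20 [-76.4 -55.4]
0 [-76.3 -55.3]
```

The roller handle is centred at −66.0 mm and parallel to its lane. Views agree on the tin at (624, 265) and the carton at (634, −263), yaw −7°. Moving the tin.

```bash
python3 - <<'E'
from h import *
d=dict(np.load("top0.npz")); P=cloud(d); m=(d["depth"]>0)&(P[...,2]>.06)&(P[...,1]<-.15)&(P[...,1]>-.45)&(P[...,0]>.55)
print("toolbox min x",np.percentile(P[m][:,0],.5))
z=.016
go(.624,.265,.09,.2); line(.624,.265,z,.1); close(); st("grip"); line(.624,.265,.16,.15); st("lift")
x,y=.6343,-.2634
go(x,y,.16,np.radians(-7)); line(x,y,.045+z+.008,.15); line(x,y,.045+z+.0005,.03); st("down"); gripper_open(); st("open"); line(x,y,.15,.12)
line(x-.06,y+.06,.24,.3); st(); d=snap("wrist","w8")
P=cloud(d); m=(d["depth"]>0)&(P[...,2]>.066)&(P[...,2]<.08)&(np.hypot(P[...,0]-x,P[...,1]-y)<.05)
print(cv2.minEnclosingCircle((P[m][:,:2]*1e3).astype(np.float32)),np.median(P[m][:,2]))
E
```

```text
toolbox min x 0.7328116165226793
grip t 37.68 p [0.6241 0.265  0.0162] F [-0.5 -0.4 -0. ] gap 0.051 j6 1.72
lift t 38.79 p [0.6235 0.2648 0.1583] F [-0.2  0.7 -1.5] gap 0.0512 j6 1.72
down t 41.86 p [ 0.6342 -0.2634  0.0614] F [ 0.2  1.1 -0.4] gap 0.0511 j6 1.25
open t 42.59 p [ 0.6343 -0.2634  0.0615] F [-0.4  0.2 -0.4] gap 0.0879 j6 1.25
 t 44.04 p [ 0.5745 -0.2037  0.2388] F [ 0.6  0.  -0.5] gap 0.0877 j6 1.3
((633.72412109375, -262.4034423828125), 26.004243850708008) 0.07064560914101976
```

View pics/w8.png

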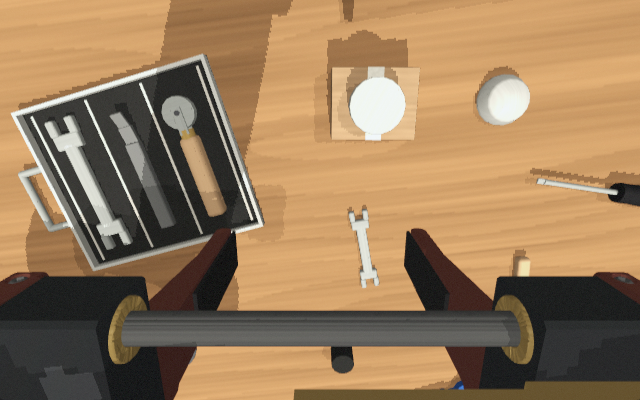

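The tin stands upright and centred on the carton at (377,105), the tools are still in place in the tray, and the short wrench is at (363,248). Handing in.

```bash
python3 - <<'E'
from h import *
d=dict(np.load("w8.npz")); hsv=cv2.cvtColor(d["frame"],cv2.COLOR_BGR2HSV)
print("short wrench",rect(d,hsv[...,1]<75,.008,(.457,-.243)))
job_done(); st()
E
```

```text
short wrench (array([ 460.6, -243.1]), array([105.6,  22.7]), 3.97)
the job is handed in; nothing more can be done
the job is handed in; nothing more can be done
```

The bench is set out and the job handed in at about 44 s of the 93 s allowed; no verdict was reported. I placed the long wrench, tyre lever and large wooden roller in that order, then stood the flat-topped tin on the carton.

The last camera checks showed:

| Item | Position found | Angle to lane |
|---|---|---|
| Long wrench | 67 mm (lane middle +66) | about 0° |
| Tyre lever | −1.4 mm (lane middle 0) | about 0.3° |
| Roller | −66 mm (lane middle −66) | about 0° |
| Patch tin | within about 1 mm of the carton's middle, top at 70.6 mm, so upright | – |

- **Wrench:** I set it down a little inward and pushed it to the lane middle with the open fingers, because the rim left no room to open the gripper there. I aimed it about 2 mm outward, and the lever about 2 mm the other way, so the fingers had room between them.
- **Checks that disagreed:**
  - The outline fit read the roller as 3° off and at −68 mm. The depth slices of its handle showed it straight and at −66 mm, and I trusted those.
  - The wrench readings ranged from 67.1 to 68.7 mm.
- **Short wrench:** I never touched it. Its position read 4 mm different in x between the first top view and the last wrist view, with the angle within 0.5°. I put this down to calibration differences, as the wrist view had also read about 2 mm higher than the top view earlier.

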